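# Fetch a spacer from a narrow pocket with sprung tongs and fit it on the roller pin

### The arm

A 7-joint arm with a two-finger parallel gripper is mounted at the origin on a cart in front of the work surface, level with it; the furniture and walls round the work are solid. World frame = base frame: x ahead of the robot, y to its left, z up, the work surface at z = 0. Lengths are in m, angles in rad, forces in N, time in s.
With the tool pointing down it reaches from about 0.425 to 0.825 m from the base axis. Payload 3.6 kg.
Tool frame: the origin (TCP) lies where the fingers leave the gripper's body, on its centre line; the fingertips stand 73 mm ahead of it and the grasp point (between the pads) lies 54 mm ahead of it; z points along the fingers, y is the line along which they close (so a half turn about z gives the same grasp; the last joint's range is limited). The gripper opens to 85 mm and grips with 20 to 120 N. Pads are 22 mm wide; open, the fingers measure 114 mm over their backs; the gripper's body (76 mm by 85 mm) begins 54 mm behind the grasp point. The pads swing forward as they close: fully open they stand 13 mm farther back than shut.
Start: joints at [-1.264, 0.615, -0.013, 1.423, 0.008, 1.103, -0.04], TCP at [0.212, 0.614, 0.304] pointing down, gripper open.
Joint ranges: [-3.12, 3.12], [-0.3, 2.06], [-1.34, 1.32], [0.26, 2.42], [-1.36, 4.5], [0.01, 1.98], [-2.84, 2.84]. Speed limits (rad/s): [2.79, 2.79, 3.14, 3.14, 3.14, 3.14, 3.14].

### API

Orientations are given as a unit quaternion [x, y, z, w].
In Python, from station import arm, snapshot, camera_info, ticket gives the robot as it stands. Calls block until the motion is done:
- arm.movep(position, orientation): joint-space move of the TCP to a pose.
- arm.line_to(position, velocity=0.15, ori=None): straight line of the TCP; ori=None keeps the orientation; velocity is the mean speed in m/s.
- arm.move_j(angles): joint-space move.
- arm.move_gripper(opening, effort=None): opening from 0.0 (shut) to 1.0 (fully open); effort is the grip in N (None keeps the last); returns when the fingers have stopped.
- arm.pause(seconds).
- arm.ik(position, orientation): joint angles nearest the present ones, or None.
- snapshot(name): name is "scene" or "top"; returns the picture (480x640x3 uint8, blue, green, red); there is no depth.
- camera_info(name): a dict with "fx", "fy", "cx", "cy" (pixels), "R" (3x3) and "t" (3): a world point X has camera coordinates R X + t. Camera axes: x right, y down, z forward; pixel columns grow to the right and rows downward; lengths in m; the calibration is good to about 2 mm. A picture is of the moment at which its call begins. camera_info takes no time and is no camera call.
A pose or a line that the arm cannot do raises arm.MotionError and nothing moves.
- ticket.finish_job(): hands the job in; it is judged then, once.
Readings, each from a call of its own:
- arm.read_time(): time.
- arm.read_joint_positions(): joint angles.
- arm.read_dq(): joint speeds.
- arm.read_effort(): joint torques, N m.
- arm.read_tool_pos(): TCP position.
- arm.read_eef_rot(): TCP orientation.
- arm.read_ft_force(): force on the tool from outside, world axes, zero at the start.
- arm.read_wrist_torque(): the same for the moment, N m.
- arm.read_opening(): opening from 0.0 (shut) to 1.0 (fully open).
- arm.read_finger_force(): force on a finger pad.
Only numpy, scipy, OpenCV 4.12 (cv2) and the standard library are available. Lean on these libraries where they do the work, as an engineer would, in place of code of your own. Each camera call takes 0.05 s, during which the arm holds its last target. There are 200 camera calls.

### The job

Take the sprung tongs out of their wooden stand, squeeze them round the brass spacer at the bottom of the blue block's narrow pocket, and draw it out: firmly enough that it does not slip in the leaf springs, gently enough not to crush it. Carry it in the tongs down over the steel pin of the grey roller frame until you feel it meet the black stop collar, press it home with a light but definite push that does not make it slide up in the tongs, only then let it go, and put the tongs back upright in their stand. Work gently without pushing hard on the block or frame, never touch the spacer with the robot's own fingers, and leave the other things where they are.

Things in the scene. Friction and masses are not known exactly. Their poses are not given: they have to be found in the camera images.
- tongs_grip (a point): grasp centre of the loose steel tongs, standing tips down in the wooden stand; z up along them, y the line along which jaws close. One red grip plate per jaw, 18 mm wide in x, 42 mm tall about this point: take from above, a finger outside each plate, closing along y. 88 mm above the tips' underside, 38 mm below the top of the crown (42 mm long in y, 14 mm in x)
- tongs: the whole tongs, 0.11 kg; origin midway between the tips on their underside (a spacer gripped off the floor sits with its centre up to 8 mm above it). Sprung open: width over the plates at the grasp centre and gap between the tips: 52.4 and 40 mm at rest; 49.2 and 28; 46 (plates parallel) and 16, the spacer's width. Spring force on a plate: 5.5 N at 49.2, 11 N at 46. On the spacer each tip presses with about 0.3 x the squeeze on a plate less 3 N
- jaw_left: jaw on the tongs' +y side, coupled to the other so that both swing alike; origin at its pivot, 120 mm above the tips' underside and 14 mm off the middle. Over the outside the two tips measure 11 mm more than the gap between them (51 mm at rest, too wide for the pocket; 39 mm at 28 mm gap) and 14 mm in x
- jaw_right: jaw on the tongs' -y side, the mirror image. The V-shaped tip faces are 24 mm tall from the underside up and centre the spacer; above, to 54 mm over the underside, the legs are no wider than the tips
- stand_floor (a point): middle of the floor of the well in the fixed wooden stand, 5 mm above the worktop, same axes as the stand. Well 17 mm (x) by 55 mm (y), 50 mm deep; stand 50 x 85 mm on a 62 x 97 mm foot, its top 50 mm above this point. The tongs' tips stand on this floor
- pocket_floor (a point): middle of the floor of the pocket in the fixed blue block, 6 mm above the worktop, axes of the block. Pocket 21 mm (x) by 46 mm (y), 52 mm deep; block 56 x 80 mm. A leaf spring on each long wall, 10 mm wide, 4 to 34 mm above the floor, presses the spacer along x with about 4 N; drawing it up takes about 8 N for 35 mm; under about 7 N at each tip the tips slip off
- block: the fixed blue block with its 68 x 92 mm grey foot, 58 mm tall; origin under its centre, on the worktop; the pocket's long side is along y
- spacer_center (a point): centre of the loose brass spacer, an upright ring of 16 mm outer and 9 mm inner diameter, 16 mm tall, 0.02 kg, z along its hole. It starts on the floor of the pocket, within 3 mm of its middle along y. More than 22 N from one tip crushes it
- spacer: the same brass spacer; origin at the centre of its underside
- pin_tip (a point): centre of the top of the upright steel pin of the roller frame, 43 mm above its plate, 51 mm above the worktop; pin 6 mm diameter, tapering to 2 mm over its top 6 mm. Round it sits a black stop collar, 15 mm diameter, clamped at a height that differs each time and is not reported: its top face, where the spacer sits home, is 6 to 22 mm above the plate and must be found by feel
- pin: the same fixed steel pin; origin at the centre of its foot on the frame's plate
- frame: the fixed roller frame, plate 64 x 108 x 8 mm; with its stop collar (which stands firm under any push allowed); origin under the plate's centre, on the worktop; the pin is at y = +20 mm, a black rubber roller of 26 mm diameter at y = -34 mm, 39 mm tall with its axle
- note_block_center (a point): centre of the yellow block of sticky notes, 96 x 97 x 26 mm; leave it alone
- ink_box_center (a point): centre of the white and pink carton, 94 x 68 x 110 mm; leave it alone
- clip_tin_center (a point): centre of the round green-lidded tin, 66 mm across, 30 mm high; leave it alone
There are look-alikes about, which are no part of the job. Leave any green or turquoise look-alike of the tongs alone. What is shaped like the block but turquoise is not meant.

How it is judged:
On the way, in this order (a step that is already met when the one before it is completed fails the run):
1. both tips of the tongs grip the spacer down in the pocket (contact force between each of jaw_left, jaw_right and spacer above 3 N and z of spacer_center in the frame of pocket_floor below 0.02 m and horizontal distance between spacer_center and pocket_floor below 0.015 m), for 0.1 s.
2. the spacer hangs in the tongs, clear above the block (contact force between each of jaw_left, jaw_right and spacer above 1 N and z of spacer_center in the frame of pocket_floor above 0.062 m), for 0.2 s.
3. still held in the tongs, the spacer is round the pin and pressed on the stop collar with a light push (contact force between each of jaw_left, jaw_right and spacer above 0.5 N and horizontal distance between spacer_center and pin_tip below 0.003 m and z of spacer_center in the frame of pin_tip below -0.011 m and contact force between spacer and frame above 2 N), for 0.1 s.
At the end, for the whole second after the job is handed in: the spacer is round the pin (within 3 mm of its axis) upright, its weight resting on the frame's stop collar, out of the tongs; the tongs stand at rest in their stand, tips within 6 mm of the floor of the well, within 0.15 rad of upright, their grasp centre within 20 mm of the stand's middle (horizontal distance between spacer_center and pin_tip below 0.003 m and z of spacer_center in the frame of pin_tip below -0.011 m and contact force between spacer and frame above 0.08 N and angle between spacer's own z axis and vertical below 0.1 rad and horizontal distance between tongs_grip and stand_floor below 0.02 m and z of tongs in the frame of stand_floor below 0.006 m and angle between tongs's own z axis and vertical below 0.15 rad and linear speed of each of tongs, spacer below 0.02 m/s and contact force between spacer and jaw_left below 0.1 N and contact force between spacer and jaw_right below 0.1 N); the robot touches nothing.
It fails at once if on the pin, the spacer is shoved up in the tongs by more than about 3 mm, so that its centre is 11.5 mm or more above the tips' underside while both tips hold it (contact force between each of jaw_left, jaw_right and spacer above 1 N and z of spacer_center in the frame of tongs above 0.0115 m and horizontal distance between spacer_center and pin_tip below 0.01 m).
It fails at once if a tip squeezes the spacer with more than 22 N (contact force between any of jaw_left, jaw_right and spacer above 22 N).
It fails at once if the tongs push on the block or the roller frame, or the spacer on the roller frame, with more than 20 N (contact force between tongs and block above 20 N or contact force between any of tongs, spacer and frame above 20 N).
It fails at once if the robot's fingers touch the spacer (contact force between the fingers and spacer above 0.5 N).
It fails at once if the sticky notes, the carton or the tin are moved by more than 20 mm (distance of any of note_block_center, ink_box_center, clip_tin_center from where it was at the start of the episode above 0.02 m).
It also fails if it takes over 58 s, if anything falls off the work surface, if the arm or the gripper's body presses on something with over 40 N, if the wrist force passes 120 N, or if a joint passes its speed limit or range.

## Working session

There is one attempt and no reset: what is moved stays moved. The work goes in short steps, each a Python script; the robot and the scene stay as the last script left them, time stands still between calls to the robot, and variables do not carry over. Pictures are saved under pics/ and viewed, at most 10 in all, crops included, and the job is handed in when it is done.

```bash
ls; mkdir -p pics
python3 - <<'E'
from station import arm,snapshot,camera_info
import cv2
for n in("scene","top"):
    cv2.imwrite(f"pics/{n}0.png",snapshot(n)); print(n,camera_info(n))
print(arm.read_time(),arm.read_tool_pos(),arm.read_eef_rot(),arm.read_ft_force())
E
```

```text
pics
scene {'fx': 464.5197182612404, 'fy': 464.5197182612404, 'cx': 317.26274640315285, 'cy': 239.74497314560452, 'R': array([[ 0.69140833, -0.7221933 ,  0.01978268],
       [-0.42208683, -0.42601458, -0.80022139],
       [ 0.58634224,  0.54492973, -0.59937832]]), 't': array([-0.32545662,  0.4175209 ,  0.9000802 ])}
top {'fx': 442.4573610675364, 'fy': 442.4573610675364, 'cx': 320.46272528195203, 'cy': 249.32224577721212, 'R': array([[-0.22426125, -0.97450889,  0.00627065],
       [-0.89628923,  0.20372611, -0.39390518],
       [ 0.3825866 , -0.09395798, -0.91912969]]), 't': array([0.27645118, 0.58851706, 1.17791095])}
0.1 [0.21217944 0.61384659 0.30285243] [ 1.65628851e-01  9.86187471e-01 -1.14806191e-03 -1.93480704e-04] [-0.3202229  -0.14584706 -0.67433706]
```

View pics/scene0.png

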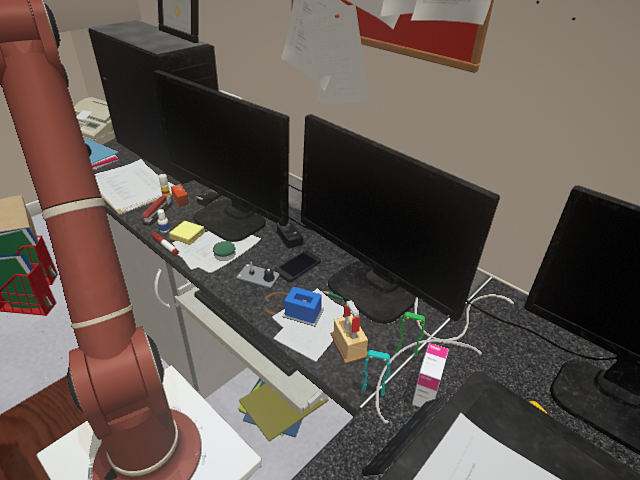

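View pics/top0.png

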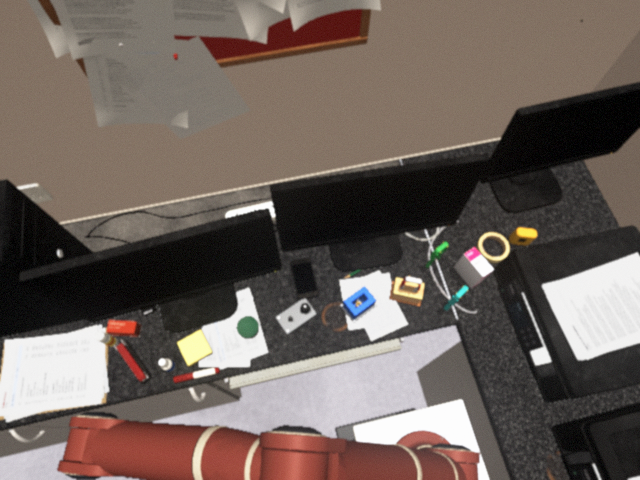

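The scene view shows the red-plated tongs in the wooden stand at (350,330) and the blue block at (303,303). The roller frame is at (258,272), and the carton, notes and tin are visible. Three things could be the tongs: red in the stand (350,325), green (412,325) and turquoise (376,365). Only the red-plated pair in the wooden stand fits the description. I'll confirm that with enlarged crops.

Run:
```python
import cv2
a=cv2.imread("pics/scene0.png")[250:370,230:390]
cv2.imwrite("pics/c1.png",cv2.resize(a,None,fx=5,fy=5,interpolation=cv2.INTER_CUBIC))
a=cv2.imread("pics/top0.png")[262:345,270:430]
cv2.imwrite("pics/c2.png",cv2.resize(a,None,fx=5,fy=5,interpolation=cv2.INTER_CUBIC))
```

```text
(no output)
```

View pics/c1.png

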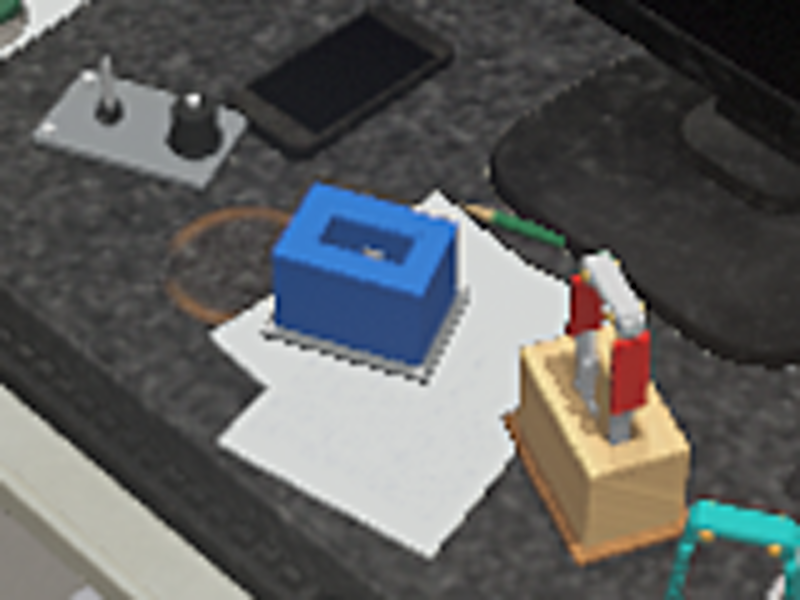

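View pics/c2.png

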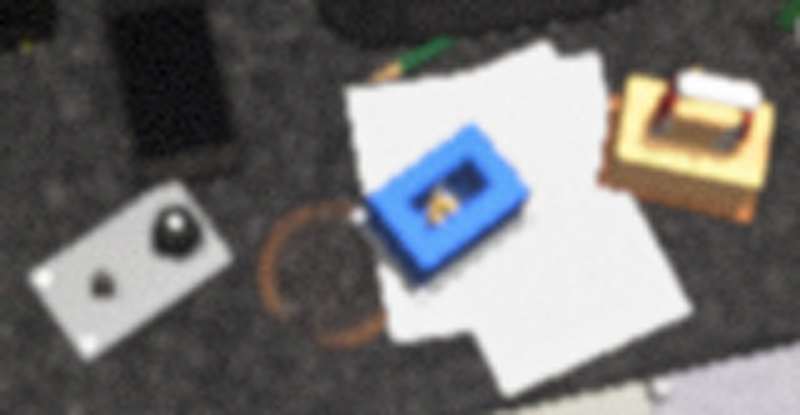

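The crops confirm it: steel tongs with red plates stand in the wooden stand, at c1 (610,340) and c2 (718,90). The others are green or turquoise. The brass spacer is visible in the blue pocket. I'll fit the poses from the hand-picked corners in both views.

```bash
cat > vis.py <<'E'
import numpy as np
from station import camera_info
from scipy.optimize import least_squares
CI={n:camera_info(n) for n in("scene","top")}
def proj(n,X):
    c=CI[n]; p=np.asarray(X)@c["R"].T+c["t"]
    return np.c_[c["fx"]*p[:,0]/p[:,2]+c["cx"],c["fy"]*p[:,1]/p[:,2]+c["cy"]]
def px(n,P):  # crop pixel -> image pixel
    return (np.asarray(P,float)+.5)/5-.5+np.array({"scene":[230,250],"top":[270,262]}[n])
def T(q,L): 
    c,s=np.cos(q[3]),np.sin(q[3]); L=np.asarray(L)/1000
    return np.c_[c*L[:,0]-s*L[:,1]+q[0],s*L[:,0]+c*L[:,1]+q[1],L[:,2]+q[2]]
def fit(obs,q0,freez=True):
    def r(q):
        q=np.array(q) if freez else np.array([q[0],q[1],0,q[2]])
        return np.concatenate([(proj(n,T(q,[l]))[0]-px(n,[p])[0]) for n,l,p in obs])
    s=least_squares(r,q0 if freez else [q0[0],q0[1],q0[3]],loss="soft_l1")
    return s.x,r(s.x).reshape(-1,2)
E
cat > meas.py <<'E'
from vis import *
def rect(n,hx,hy,z,pts): return [(n,(sx*hx,sy*hy,z),p) for (sx,sy),p in zip([(1,1),(1,-1),(-1,-1),(-1,1)],pts) if p]
O={}
O["block"]=rect("top",28,40,58,[(367,203),(472,124),(529,192),None])+rect("scene",28,40,58,[(318,184),(458,225),(408,293),(275,253)])
O["frame"]=rect("top",32,54,8,[(28,275),(178,180),(232,258),(90,360)])+rect("scene",32,54,8,[(85,72),(247,125),(205,182),(35,132)])
O["stand"]=rect("top",25,42.5,55,[(630,75),(775,102),(765,190),(614,160)])+rect("scene",25,42.5,55,[None,(690,442),(590,472),(521,350)])
O["tongs"]=rect("top",7,21,131,[(683,68),(762,85),(757,108),(675,95)])+[("scene",(-9,-24.1,114),(611,338)),("scene",(9,-24.1,114),(650,332)),("scene",(9,-28.3,72),(646,405)),("scene",(-9,-28.3,72),(610,414))]
for k,o in O.items():
    for fz in(True,False):
        q,r=min((fit(o,[.5,.3,0,a],fz) for a in(0,.7)),key=lambda t:np.sum(t[1]**2)); print(k,np.round(q,4),"rms",np.round(np.sqrt((r**2).mean()),2))
    print(np.round(r,1).tolist())
    if k=="frame":
        Q=[q[0],q[1],0,q[2]]; P=T(Q,[(0,20,51)]); print("pin",P)
        for n,o0 in(("scene",(230,250)),("top",(270,262))): print(n,(proj(n,P)-o0)*5+2)
E
python3 meas.py
```

```text
block [4.754e-01 5.790e-02 1.000e-04 3.948e-01] rms 0.8
block [0.4755 0.0579 0.3944] rms 0.8
[[-0.5, -1.3], [0.1, -0.5], [0.3, 0.6], [-0.8, -0.1], [-0.0, -0.2], [1.9, 0.8], [-1.1, 0.1]]
frame [0.4875 0.2471 0.0009 0.3866] rms 0.79
frame [0.4877 0.2473 0.3859] rms 0.79
[[-0.1, 0.1], [-0.4, -0.6], [0.7, 0.5], [-0.8, 0.5], [0.4, -0.4], [1.5, -1.6], [-0.0, 1.1], [-0.6, 1.0]]
pin [[0.48022017 0.2658747  0.051     ]]
scene [[107.77908271  59.59664523]]
top [[ 99.90562474 268.24216178]]
stand [ 0.4804 -0.0963  0.0043 -0.4326] rms 0.67
stand [ 0.4821 -0.0958 -0.4373] rms 0.8
[[-0.3, 0.7], [-1.2, 1.0], [-1.2, -0.9], [0.5, -0.7], [0.2, 1.2], [0.5, 1.0], [-0.2, -0.4]]
tongs [ 0.4807 -0.0948  0.0055 -0.4505] rms 0.47
tongs [ 0.4833 -0.0936 -0.4515] rms 0.81
[[-0.7, 0.2], [-1.8, -0.0], [-1.5, -0.0], [0.1, -0.6], [0.4, 1.6], [-0.1, 0.9], [0.1, 0.3], [0.2, 0.5]]
```

```bash
cat > sil.py <<'E'
from vis import *
import cv2
from scipy.optimize import minimize
S=4
def up(n,f): return cv2.resize(cv2.imread(f"pics/{n}0.png"),None,fx=S,fy=S,interpolation=cv2.INTER_CUBIC)
I={n:up(n,0) for n in("scene","top")}; H={n:cv2.cvtColor(I[n],cv2.COLOR_BGR2HSV) for n in I}
box=lambda hx,hy,z0,z1,cx=0,cy=0:[(cx+sx*hx,cy+sy*hy,z) for sx in(-1,1) for sy in(-1,1) for z in(z0,z1)]
def hullmask(n,X,w,g=0):
    p=(proj(n,X)+.5)*S-.5-[w[0],w[1]]
    m=np.zeros((w[3],w[2]),np.uint8); cv2.fillConvexPoly(m,np.round(cv2.convexHull(p.astype(np.float32))[:,0]*16).astype(np.int32),255,cv2.LINE_AA,4)
    return cv2.dilate(m,np.ones((g,g))) if g else m
def mk(n,k):
    h,s,v=[H[n][...,i].astype(int) for i in range(3)]
    if k=="block": return (h>100)&(h<125)&(s>130)&(v>40)
    if k=="stand": return (h>5)&(h<28)&(s>60)&(v>60)
    if k=="frame": return (s<40)&(v>{"scene":118,"top":125}[n])
    if k=="crown": return (s<50)&(v>190)
M={"block":([box(28,40,6,58)],[]),"stand":([box(25,42.5,0,55),box(31,48.5,0,3)],[box(10,31,50,135)]),
   "frame":([box(32,54,0,8)],[box(9,9,8,55,0,20),box(15,15,8,41,0,-34)])}
Q0={"block":(.4755,.0579,.3944),"frame":(.4877,.2473,.386),"stand":(.4815,-.096,-.437)}
def run(k,views):
    W={}
    q0=np.array(Q0[k])
    for n in views:
        full=lambda q:[q[0],q[1],0,q[2]]
        p=(proj(n,np.vstack([T(full(q0),b) for b in M[k][0]]))+.5)*S
        lo=p.min(0).astype(int)-24; sz=(p.max(0)-p.min(0)).astype(int)+48; w=(lo[0],lo[1],sz[0],sz[1])
        m=cv2.GaussianBlur(mk(n,k)[w[1]:w[1]+w[3],w[0]:w[0]+w[2]].astype(np.float32),(0,0),2)
        ok=np.ones_like(m)
        for b in M[k][1]: ok[hullmask(n,T(full(q0),b),w,13)>0]=0
        if k=="block": # pocket inside counts as block
            c=[(sx*13,sy*25,58) for sx in(-1,1) for sy in(-1,1)]; ok[hullmask(n,T(full(q0),c),w)>0]=0
        if k!="stand" : ok[hullmask(n,np.vstack([T(full(q0),b) for b in M[k][0]]),w,33)==0]=0
        W[n]=(w,m,ok)
    def cost(d):
        q=q0+np.array(d)/1000*[1,1,10]; s=0
        for n,(w,m,ok) in W.items():
            r=np.max([hullmask(n,T([q[0],q[1],0,q[2]],b),w) for b in M[k][0]],0)/255.
            r=cv2.GaussianBlur(r.astype(np.float32),(0,0),2)
            s+=(ok*(r-m)**2).sum()
        return s
    s=minimize(cost,[0,0,0],method="Nelder-Mead",options=dict(initial_simplex=[[0,0,0],[3,0,0],[0,3,0],[0,0,3]]))
    return q0+s.x/1000*[1,1,10],cost([0,0,0]),s.fun
if __name__=="__main__":
    for k in M:
        for v in(["scene","top"],["scene"],["top"]):
            q,a,b=run(k,v); print(k,v,np.round(q,4),round(a),round(b))
E
python3 sil.py
```

```text
block ['scene', 'top'] [0.4772 0.059  0.4189] 1873 1638
block ['scene'] [0.4774 0.0594 0.4286] 461 255
block ['top'] [0.4781 0.0562 0.4768] 1412 1285
stand ['scene', 'top'] [ 0.4817 -0.097  -0.4663] 942 776
stand ['scene'] [ 0.4823 -0.0957 -0.46  ] 260 193
stand ['top'] [ 0.4815 -0.0998 -0.4967] 682 301
frame ['scene', 'top'] [0.4898 0.2496 0.3897] 1468 892
frame ['scene'] [0.4935 0.2533 0.3965] 1196 299
frame ['top'] [0.4893 0.2481 0.3889] 272 88
```

```bash
cat > ov.py <<'E'
from sil import *
Q={"block":(.4774,.0588,.425),"frame":(.4892,.2485,.389),"stand":(.4818,-.0965,-.462)}
def outl(im,n,X,w,z,col):
    p=((proj(n,X)+.5-[w[0],w[1]])*z-.5)
    cv2.polylines(im,[np.round(p*16).astype(np.int32)],True,col,1,cv2.LINE_AA,4)
def rc(hx,hy,z,cy=0): return [(hx,hy+cy,z),(hx,-hy+cy,z),(-hx,-hy+cy,z),(-hx,hy+cy,z)]
R={"block":[rc(28,40,58),rc(10.5,23,58),rc(28,40,6)],"frame":[rc(32,54,8),rc(32,54,0),rc(.5,.5,51,20)],"stand":[rc(25,42.5,55),rc(8.5,27.5,55),rc(31,48.5,0),rc(7,21,131)]}
out=[]
for n,w in(("scene",(232,255,150,112)),("top",(272,265,156,75))):
    z=800//w[2]; im=cv2.resize(cv2.imread(f"pics/{n}0.png")[w[1]:w[1]+w[3],w[0]:w[0]+w[2]],None,fx=z,fy=z,interpolation=cv2.INTER_CUBIC)
    for k in Q:
        for r in R[k]: outl(im,n,T([Q[k][0],Q[k][1],0,Q[k][2]],r),w,z,(0,255,0) if k!="stand" else (255,0,255))
    out.append(im)
cv2.imwrite("pics/ovs.png",out[0]);cv2.imwrite("pics/ovt.png",out[1])
E
python3 ov.py
```

```text
(no output)
```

View pics/ovs.png

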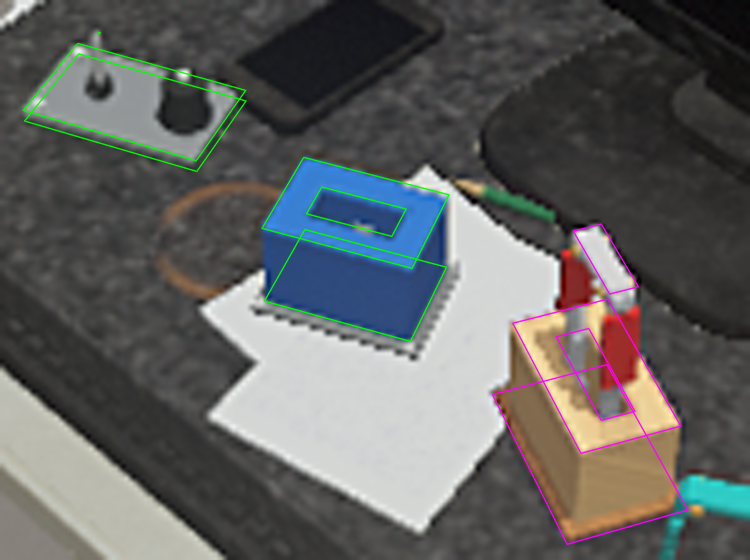

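View pics/ovt.png

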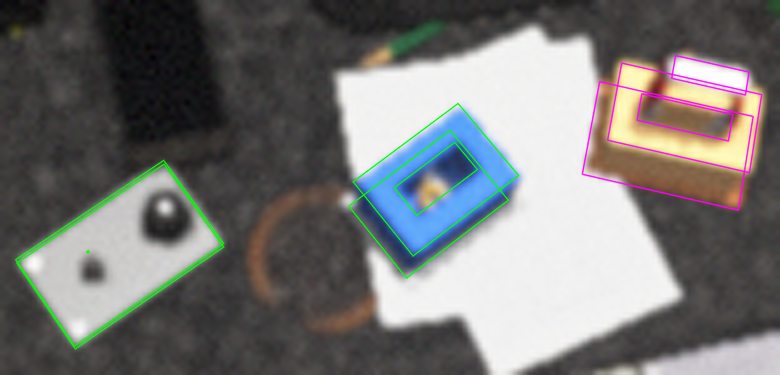

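The overlay shows the outlines agreeing with both views to about 1 px (2 mm). Stand is at scene (600,400), block at (355,230), and the pin marker is on the tip at (98,38). Next I move above the tongs.

```bash
cat > rb.py <<'E'
from station import arm,snapshot,camera_info,ticket
import numpy as np, cv2
from scipy.spatial.transform import Rotation as Ro
ST=(.4815,-.0962,-.458); BL=(.4768,.0582,.41); PIN=(.4815,.2667)
def ori(yaw): return (Ro.from_euler("z",yaw)*Ro.from_euler("x",np.pi)).as_quat()
def st(tag=""): print(tag,"t",round(arm.read_time(),2),"p",np.round(arm.read_tool_pos(),4),"F",np.round(arm.read_ft_force(),1),"op",round(arm.read_opening(),4),"ff",np.round(arm.read_finger_force(),1))
def down(z,step,lim,F0,v=.03):
    """lower in steps until the upward force has grown by lim N; True if contact"""
    p=np.array(arm.read_tool_pos())
    zc=down.z if down.z else p[2]
    while zc>z:
        zc=max(z,zc-step); arm.line_to([down.xy[0],down.xy[1],zc],v); 
        f=arm.read_ft_force()
        if f[2]-F0>lim: return zc,True
    return zc,False
down.z=None
E
python3 - <<'E'
from rb import *
st("start")
for yaw in(ST[2],ST[2]+np.pi,ST[2]-np.pi):
    for P in((ST[0],ST[1],.25),(ST[0],ST[1],.147)): 
        print(yaw,np.round(arm.ik(P,ori(yaw)),2) if arm.ik(P,ori(yaw)) is not None else None)
for yaw in(BL[2],BL[2]+np.pi,BL[2]-np.pi):
    for P in((BL[0],BL[1],.25),(BL[0],BL[1],.148),(PIN[0],PIN[1],.25),(PIN[0],PIN[1],.157)):
        q=arm.ik(P,ori(yaw)); print(round(yaw,2),P,None if q is None else np.round(q,2))
E
```

```text
start t 0.1 p [0.2122 0.6138 0.3029] F [-0.3 -0.1 -0.7] op 0.9996 ff 0.0
-0.458 [-0.53  0.69  1.13  1.96 -0.76  1.   -1.06]
-0.458 [-0.42  0.81  0.94  2.06 -0.96  0.79 -0.91]
2.683592653589793 [-0.07  0.45  0.32  1.95 -0.2   0.77  1.48]
2.683592653589793 [ 0.1   0.61  0.07  2.04 -0.09  0.5   1.35]
-3.5995926535897933 [-0.07  0.45  0.32  1.95 -0.2   0.77  1.48]
-3.5995926535897933 [ 0.1   0.61  0.07  2.04 -0.09  0.5   1.35]
0.41 (0.4768, 0.0582, 0.25) [-0.6   0.49  0.64  1.98 -0.4   0.8  -0.9 ]
0.41 (0.4768, 0.0582, 0.148) [-0.48  0.64  0.48  2.08 -0.56  0.55 -0.76]
0.41 (0.4815, 0.2667, 0.25) [-0.93  0.58  0.6   1.8  -0.41  0.89 -1.3 ]
0.41 (0.4815, 0.2667, 0.157) [-0.86  0.71  0.51  1.88 -0.52  0.69 -1.21]
3.55 (0.4768, 0.0582, 0.25) [-0.12  0.43 -0.07  1.97  0.04  0.75  1.77]
3.55 (0.4768, 0.0582, 0.148) [-0.06  0.6  -0.16  2.06  0.19  0.49  1.62]
3.55 (0.4815, 0.2667, 0.25) [-0.43  0.53 -0.17  1.78  0.11  0.84  1.33]
3.55 (0.4815, 0.2667, 0.157) [-0.44  0.66 -0.17  1.87  0.18  0.63  1.27]
-2.73 (0.4768, 0.0582, 0.25) [-0.12  0.43 -0.07  1.97  0.04  0.75  1.77]
-2.73 (0.4768, 0.0582, 0.148) [-0.06  0.6  -0.16  2.06  0.19  0.49  1.62]
-2.73 (0.4815, 0.2667, 0.25) [-0.43  0.53 -0.17  1.78  0.11  0.84  1.33]
-2.73 (0.4815, 0.2667, 0.157) [-0.44  0.66 -0.17  1.87  0.18  0.63  1.27]
```

Run:
```python
from rb import *
arm.movep([.42,.25,.30],ori(2.85)); st("wp")
arm.movep([ST[0],ST[1],.235],ori(ST[2]+np.pi)); st("above")
arm.line_to([ST[0],ST[1],.147],.1); st("at")
for o in(.64,.61,.58):
    arm.move_gripper(o,20); st(o)
for n in("scene","top"): cv2.imwrite(f"pics/{n}1.png",snapshot(n))
a=cv2.resize(cv2.imread("pics/scene1.png")[270:380,300:400],None,fx=5,fy=5,interpolation=2)
b=cv2.resize(cv2.imread("pics/top1.png")[240:350,360:420],None,fx=5,fy=5,interpolation=2)
cv2.imwrite("pics/g1.png",np.hstack([a,b]))
```

```text
wp t 1.65 p [0.4197 0.2515 0.3001] F [-0.5 -0.7 -0.1] op 1.0009 ff 0.0
above t 2.99 p [ 0.4821 -0.0943  0.2351] F [-0.7  0.3  0.3] op 1.0014 ff 0.0
at t 4.03 p [ 0.4819 -0.0962  0.1475] F [ 0.2 -0.1 -0.4] op 0.9935 ff 0.0
0.64 t 4.43 p [ 0.4818 -0.0963  0.1474] F [ 0.9 -0.8  2.1] op 0.6436 ff 1.9
0.61 t 4.65 p [ 0.482  -0.0964  0.1476] F [-0.1  0.2  5.5] op 0.6122 ff 5.2
0.58 t 4.87 p [ 0.4818 -0.0962  0.1473] F [ 0.6 -0.2  3.9] op 0.5791 ff 2.9
```

View pics/g1.png

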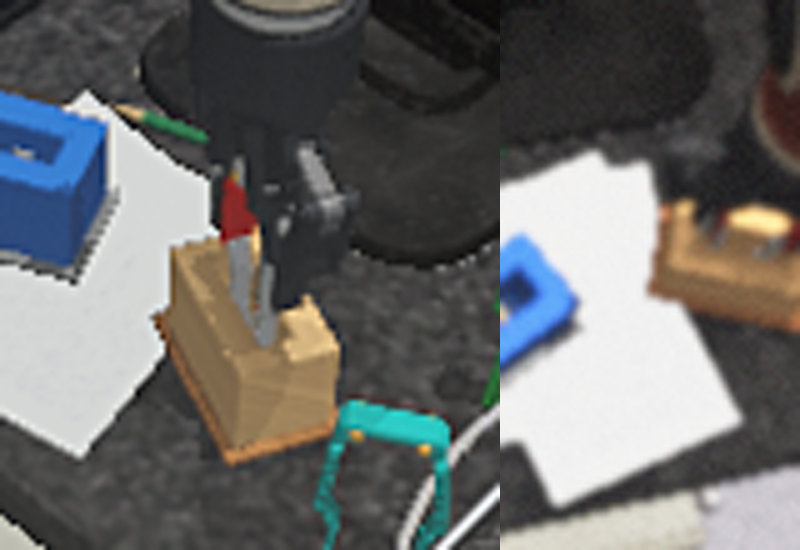

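The tongs are between the fingers in the stand; crop shows a finger outside each plate at (235,205) and (300,250). Lifting and going above the block.

Run:
```python
from rb import *
arm.line_to([ST[0],ST[1],.235],.1); st("lift")
arm.movep([BL[0],BL[1],.225],ori(BL[2]+np.pi)); arm.line_to([BL[0],BL[1],.212],.1); arm.pause(.3); st("over")
for n in("scene","top"): cv2.imwrite(f"pics/{n}2.png",snapshot(n))
p=arm.read_tool_pos(); print(Ro.from_quat(arm.read_eef_rot()).as_matrix().round(3).tolist())
import vis
out=[]
for n,w in(("scene",(260,245,95,100)),("top",(330,250,65,100))):
    im=cv2.resize(cv2.imread(f"pics/{n}2.png")[w[1]:w[1]+w[3],w[0]:w[0]+w[2]],None,fx=5,fy=5,interpolation=2)
    def pl(q,L,c): 
        P=(vis.proj(n,vis.T(q,L))+.5-[w[0],w[1]])*5-.5; cv2.polylines(im,[np.round(P*16).astype(int)],True,c,1,cv2.LINE_AA,4)
    rc=lambda hx,hy,z:[(hx,hy,z),(hx,-hy,z),(-hx,-hy,z),(-hx,hy,z)]
    q=[BL[0],BL[1],0,BL[2]]; pl(q,rc(10.5,23,58),(0,255,255)); pl(q,rc(28,40,58),(0,255,0))
    q=[p[0],p[1],p[2]-.142,BL[2]]; pl(q,rc(7,19.5,0),(0,0,255)); pl(q,rc(7,21,126),(255,0,255))
    out.append(im)
cv2.imwrite("pics/g2.png",np.hstack(out))
```

```text
lift t 6.0 p [ 0.481  -0.0961  0.2344] F [ 0.2  1.  -1.8] op 0.581 ff 4.4
over t 7.25 p [0.477  0.058  0.2123] F [ 0.1  0.4 -0.7] op 0.5815 ff 4.4
[[-0.917, -0.398, 0.001], [-0.398, 0.917, 0.0], [-0.0, -0.0, -1.0]]
```

View pics/g2.png

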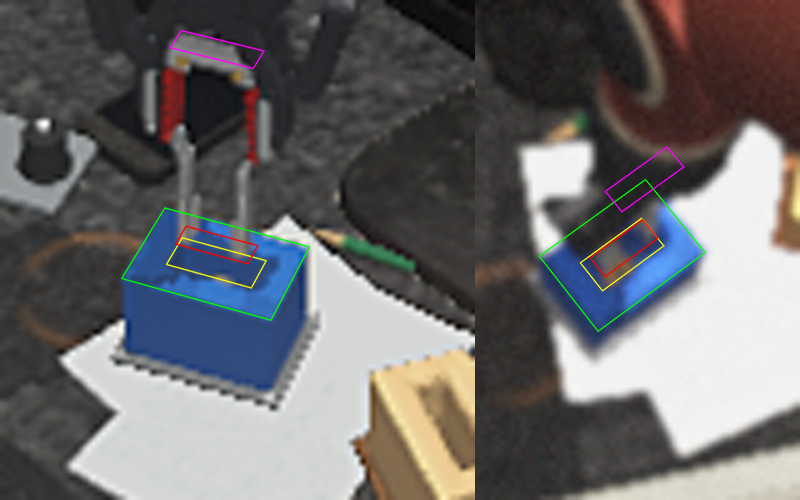

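The picture shows the tongs just above the pocket: tips at about (190,240) and (243,252), inside the yellow pocket outline to within about 1 px. I'll lower them by feel.

Run:
```python
from rb import *
down.xy=BL[:2]
F0=np.mean([arm.read_ft_force()[2] for _ in range(5)]); print("F0",F0)
down.z=.212
for z in(.203,.194):
    zc,c=down(z,.0015,2.5,F0,.04); down.z=zc; st(f"{zc:.4f} {c}")
    if c: break
else:
    zc,c=down(.160,.004,2.5,F0,.05); st(f"{zc:.4f} {c}")
```

```text
F0 -1.3549480495340005
0.2030 False t 8.85 p [0.4767 0.0582 0.2029] F [-0.9 -0.  -0.2] op 0.5794 ff 4.4
0.1940 False t 10.35 p [0.4767 0.0582 0.1939] F [ 1.2 -1.  -1.5] op 0.5797 ff 4.4
0.1600 False t 12.6 p [0.4767 0.0582 0.1599] F [-0.3  0.2 -1.2] op 0.5843 ff 4.4
```

Run:
```python
from rb import *
down.xy=BL[:2]
F0=np.mean([arm.read_ft_force()[2] for _ in range(5)]); print("F0",F0)
down.z=.160
zc,c=down(.152,.004,3,F0,.05); st(f"{zc:.4f} {c}"); down.z=zc
if not c:
    zc,c=down(.1470,.0005,2,F0,.02); st(f"{zc:.4f} {c}")
print([np.round(arm.read_ft_force(),1).tolist() for _ in range(4)])
```

```text
F0 -1.2037228040498493
0.1520 False t 13.1 p [0.4766 0.0582 0.1517] F [ 0.3  0.1 -1.5] op 0.5787 ff 4.4
0.1480 True t 15.1 p [0.477  0.0583 0.1483] F [-0.5 -0.6  1.1] op 0.5816 ff 4.6
[[-0.5, -0.6, 1.1], [-0.5, -0.6, 1.1], [-0.5, -0.6, 1.1], [-0.5, -0.6, 1.1]]
```

Run:
```python
from rb import *
arm.line_to([BL[0],BL[1],.1492],.02); st("up")
for o,e in((.555,20),(.54,20),(.50,22),(.49,32),(.48,42),(.48,50)):
    arm.move_gripper(o,e); st((o,e))
arm.pause(.2); st("held")
```

```text
up t 15.35 p [0.4767 0.0581 0.1491] F [-0.3  0.3 -1.4] op 0.5786 ff 4.4
(0.555, 20) t 15.57 p [0.4767 0.0582 0.1491] F [ 0.1  0.  -1.6] op 0.5591 ff 6.2
(0.54, 20) t 15.78 p [0.4768 0.0581 0.1492] F [-0.2  0.2 -0.9] op 0.5387 ff 7.9
(0.5, 22) t 16.0 p [0.4768 0.058  0.1492] F [ 0.3  0.5 -2.6] op 0.5309 ff 24.9
(0.49, 32) t 16.22 p [0.4768 0.058  0.1492] F [-0.5 -1.1 -1.9] op 0.5337 ff 34.7
(0.48, 42) t 16.43 p [0.4768 0.0581 0.1492] F [-0.9 -1.5 -0.5] op 0.5296 ff 44.4
(0.48, 50) t 16.65 p [0.4768 0.058  0.1492] F [-0.  -1.   0.9] op 0.5248 ff 51.8
held t 16.85 p [0.4768 0.0581 0.1493] F [ 0.6 -1.5 -0.3] op 0.5314 ff 51.8
```

Run:
```python
from rb import *
for z in(.155,.165,.175,.190):
    arm.line_to([BL[0],BL[1],z],.03 if z<.18 else .06); st(z)
arm.line_to([BL[0],BL[1],.232],.1); arm.pause(.3); st("clear")
```

```text
0.155 t 17.19 p [0.4767 0.0586 0.1552] F [-0.1 -0.2 -2.1] op 0.5296 ff 52.1
0.165 t 17.68 p [0.4769 0.0583 0.1656] F [-1.2  0.6  1. ] op 0.5264 ff 52.3
0.175 t 18.16 p [0.477  0.0581 0.1755] F [-2.4 -1.   0.8] op 0.5277 ff 52.1
0.19 t 18.56 p [0.4773 0.0583 0.1908] F [-0.  -0.3 -1.2] op 0.5293 ff 52.0
clear t 19.43 p [0.4766 0.0582 0.2315] F [ 0.4  0.4 -1.5] op 0.5213 ff 52.0
```

Run:
```python
from rb import *
import vis
Y=BL[2]+np.pi
arm.movep([PIN[0],PIN[1],.232],ori(Y)); arm.line_to([PIN[0],PIN[1],.210],.1); arm.pause(.3); st("over pin")
for n in("scene","top"): cv2.imwrite(f"pics/{n}3.png",snapshot(n))
p=arm.read_tool_pos()
out=[]
for n,w in(("scene",(225,225,60,75)),("top",(270,265,54,75))):
    im=cv2.resize(cv2.imread(f"pics/{n}3.png")[w[1]:w[1]+w[3],w[0]:w[0]+w[2]],None,fx=7,fy=7,interpolation=2)
    def pl(q,L,c,cl=True): 
        P=(vis.proj(n,vis.T(q,L))+.5-[w[0],w[1]])*7-.5; cv2.polylines(im,[np.round(P*16).astype(int)],cl,c,1,cv2.LINE_AA,4)
    rc=lambda hx,hy,z:[(hx,hy,z),(hx,-hy,z),(-hx,-hy,z),(-hx,hy,z)]
    q=[PIN[0],PIN[1],0,.39]; pl(q,[(0,0,51),(0,0,8)],(0,255,255)); q=[PIN[0]+.0076,PIN[1]-.0185,0,.389]; pl(q,rc(32,54,8),(0,255,0))
    q=[p[0],p[1],p[2]-.1424,BL[2]]; pl(q,rc(7,13.5,0),(0,0,255)); t=np.linspace(0,6.28,25); pl(q,np.c_[8*np.cos(t),8*np.sin(t),0*t],(255,0,255))
    out.append(im)
cv2.imwrite("pics/g3.png",np.hstack(out))
```

```text
over pin t 20.93 p [0.4817 0.2667 0.2105] F [-0.   0.5 -0.9] op 0.5271 ff 52.0
```

View pics/g3.png

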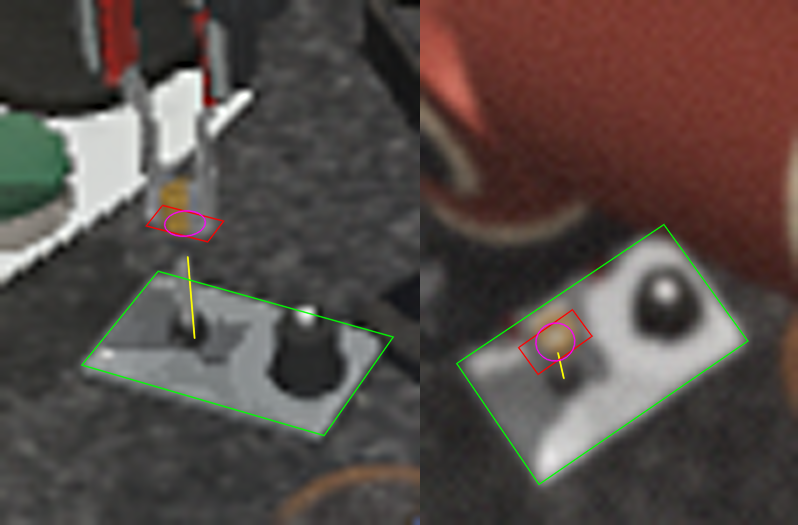

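The spacer hangs in the tongs over the pin. In the scene half the brass is at (177,205) and the pin tip at about (183,262). In the top half the ring is at (557,330). I'll measure the small relative offset numerically.

Run:
```python
import cv2,numpy as np,vis
from rb import PIN
p=np.array([.4817,.2667,.2105])
for n in("scene","top"):
    im=cv2.imread(f"pics/{n}3.png"); h=cv2.cvtColor(im,cv2.COLOR_BGR2HSV)
    c=vis.proj(n,[[p[0],p[1],p[2]-.1424+.008]])[0]
    m=((h[...,0]>12)&(h[...,0]<30)&(h[...,1]>70))
    yy,xx=np.nonzero(m); k=np.hypot(xx-c[0],yy-c[1])<7; s=h[yy[k],xx[k],1].astype(float)
    print(n,"brass pred",c.round(2),"got",np.average(xx[k],weights=s).round(2),np.average(yy[k],weights=s).round(2),k.sum(),xx[k].min(),xx[k].max(),yy[k].min(),yy[k].max())
im=cv2.imread("pics/scene0.png"); g=cv2.cvtColor(im,cv2.COLOR_BGR2GRAY)
for z in(.051,.045,.04,.035,.03): print("pin scene z",z,vis.proj("scene",[[*PIN,z]])[0].round(2))
print(g[259:276,244:260])
g=cv2.cvtColor(cv2.imread("pics/top0.png"),cv2.COLOR_BGR2GRAY)
for z in(.051,.03,.018): print("pin top z",z,vis.proj("top",[[*PIN,z]])[0].round(2))
print(g[310:325,282:300])
```

```text
scene brass pred [250.78 254.12] got 249.54 254.12 33 248 251 250 258
top brass pred [288.69 312.57] got 289.05 312.21 26 286 291 310 315
pin scene z 0.051 [251.32 261.18]
pin scene z 0.045 [251.46 262.84]
pin scene z 0.04 [251.58 264.21]
pin scene z 0.035 [251.69 265.57]
pin scene z 0.03 [251.81 266.93]
[[ 70  70  68  73  74  63  60  62  74  74  65  64  72  71  69  77]
 [ 64  63  62  73  84  70  58  60  62  65  68  73  77  68  69  78]
 [ 70  69  70  79  81  67  91 131  60  61  65  68  63  57  59  69]
 [ 77  75  71  72  66  67 123 161  63  54  73  76  70  65  71  78]
 [ 81  74  64  51  57  70 120 146  81  62  70  71  78  82  74  65]
 [ 66  72 128 185 157 111 117 135  85  63  63  60  63  74  68  61]
 [ 58  89 167 231 213 158 127 136 118  82  47  45  49  64  69  75]
 [ 94 155 152 158 141 150 123 134 137 149 150 156 115  77  56  71]
 [157 157 149 140 139 149 134 130 138 156 156 157 150 148 142 121]
 [158 152 150 150 152 150 131 130 136 155 152 151 151 154 153 150]
 [153 150 150 151 154 148 111 134 135 126 156 152 150 149 150 151]
 [150 150 150 151 150 122  74 140 129  70 129 155 151 150
[... 866 characters left out ...]
204 202 204 202 204 205]
 [200 199 204 199 202 198 177 148 141 162 182 194 203 205 199 205 206 201]
 [200 201 202 199 202 182 149 115 104 115 155 187 201 202 203 202 205 205]
 [200 202 201 200 202 179 133  83  82  90 125 175 197 203 206 205 206 203]
 [202 202 201 202 199 179 121  68  65  72 110 169 193 203 203 204 208 204]
 [201 203 203 201 203 182 130  82  80  86 116 171 191 202 205 206 202 207]
 [201 202 202 203 202 191 163 138 134 137 155 181 195 202 204 208 205 209]
 [200 200 200 202 201 200 193 185 183 184 192 200 200 205 205 207 207 211]
 [203 202 202 205 202 202 206 205 202 205 205 204 205 206 205 209 207 208]
 [200 204 204 205 203 203 204 205 206 202 210 208 206 208 205 204 203 193]]
```

```bash
cat >> rb.py <<'E'
def fz(k=4):
    v=[]
    for _ in range(k): arm.pause(.03); v.append(arm.read_ft_force())
    return np.mean(v,0)
E
python3 - <<'E'
from rb import *
x,y=.4819,.2664
arm.line_to([x,y,.198],.08); F0=fz(); st("ready"); z=.198; F=F0
while z>.1745:
    z-=.0015; arm.line_to([x,y,z],.04); F=fz(2)
    if np.abs(F-F0).max()>3: print("touch",z,F-F0); break
else:
    print("on pin",(F-F0).round(1))
    while z>.155:
        z-=.0005; arm.line_to([x,y,z],.03); F=fz(2)
        if np.abs(F-F0).max()>2.2: print("touch",round(z,4),(F-F0).round(1)); break
st("end"); print(F0.round(2),"still",(fz()-F0).round(2))
E
```

```text
ready t 21.47 p [0.482  0.2665 0.1981] F [-0.3 -0.1 -0.9] op 0.5262 ff 52.0
on pin [-0.7 -0.   0. ]
touch 0.159 [-1.2  0.3  5.1]
end t 36.03 p [0.482  0.2665 0.1594] F [-0.6 -0.2  4. ] op 0.5273 ff 52.5
[ 0.28 -0.04 -1.26] still [-0.95 -0.11  5.63]
```

Run:
```python
from rb import *
x,y=.4819,.2664
arm.move_gripper(.58,20); st("released")
arm.line_to([x,y,.180],.05); st()
arm.line_to([x,y,.230],.12); st("up")
for n in("scene","top"): cv2.imwrite(f"pics/{n}4.png",snapshot(n))
a=cv2.resize(cv2.imread("pics/scene4.png")[220:300,225:285],None,fx=7,fy=7,interpolation=2)
b=cv2.resize(cv2.imread("pics/top4.png")[265:345,270:324],None,fx=7,fy=7,interpolation=2)
cv2.imwrite("pics/g4.png",np.hstack([a,b]))
```

```text
released t 36.39 p [0.4819 0.2662 0.1585] F [-0.2 -0.1 -1.1] op 0.5769 ff 4.5
 t 36.96 p [0.482  0.2664 0.1804] F [ 0.2 -0.8 -1.3] op 0.5824 ff 4.5
up t 37.52 p [0.4815 0.2661 0.2296] F [ 0.2  0.4 -1.6] op 0.5833 ff 4.5
```

View pics/g4.png

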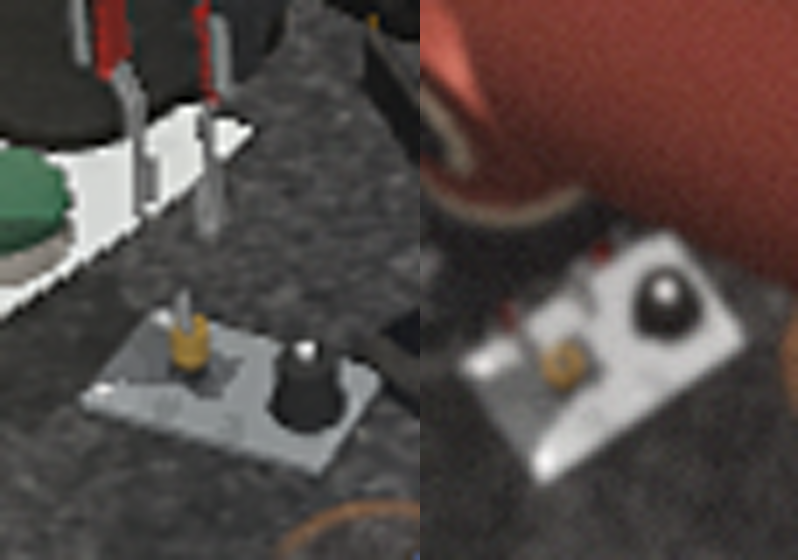

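The brass spacer sits upright on the pin, at scene (190,343) and top (565,362), and the tongs are clear above it. Now returning the tongs to the stand.

Run:
```python
from rb import *
Y=ST[2]+np.pi; x,y=ST[0],ST[1]
arm.movep([.4768,.0582,.230],ori(BL[2]+np.pi)); arm.movep([x,y,.225],ori(Y))
arm.line_to([x,y,.207],.1); F0=fz(); st("above"); z=.207; hit=False
while z>.1475:
    z=max(.1475,z-(.002 if z>.19 else .008 if z>.156 else .0015)); arm.line_to([x,y,z],.05); F=fz(2)
    if np.abs(F-F0).max()>2.5: print("touch",round(z,4),(F-F0).round(1)); hit=True; break
st("down")
```

```text
above t 39.6 p [ 0.482  -0.0955  0.2074] F [ 0.2  0.2 -1. ] op 0.5783 ff 4.5
down t 44.64 p [ 0.4815 -0.0962  0.1476] F [-0.5  0.2 -0.7] op 0.5816 ff 4.5
```

Run:
```python
from rb import *
import vis
x,y=ST[0],ST[1]
arm.line_to([x,y,.1472],.02)
for o in(.61,.65): arm.move_gripper(o,20); st(o)
arm.move_gripper(1.0,20); arm.pause(.2)
arm.line_to([x,y,.16],.05); arm.line_to([x,y,.235],.12); st("up")
arm.movep([.43,.2,.30],ori(2.85)); arm.pause(.3); st("away")
for n,w in(("scene",(335,295,40,45)),("top",(390,270,40,45))):
    b=snapshot(n); a=cv2.imread(f"pics/{n}0.png"); cv2.imwrite(f"pics/{n}5.png",b)
    r=lambda m:[c.round(1) for c in (np.argwhere((cv2.cvtColor(m,cv2.COLOR_BGR2HSV)[...,1]>130)&((lambda h:(h<5)|(h>172))(cv2.cvtColor(m,cv2.COLOR_BGR2HSV)[...,0]))).mean(0)[::-1],)]
    ca,cb=[m[w[1]:w[1]+w[3],w[0]:w[0]+w[2]] for m in(a,b)]
    print(n,"red centroid before/after",r(ca),r(cb),"mean diff",cv2.absdiff(ca,cb).mean().round(1))
```

```text
0.61 t 45.11 p [ 0.4815 -0.0962  0.1472] F [-0.5  0.3 -0.4] op 0.6074 ff 2.3
0.65 t 45.33 p [ 0.4816 -0.0962  0.1473] F [0.5 0.4 0.1] op 0.65 ff 0.1
up t 47.12 p [ 0.481  -0.0961  0.2344] F [-0.6  0.  -0.6] op 0.9942 ff 0.0
away t 48.59 p [0.4304 0.1991 0.2998] F [ 0.1  0.2 -0.3] op 0.9995 ff 0.0
scene red centroid before/after [array([17.1, 24.3])] [array([17.1, 24.5])] mean diff 1.7
top red centroid before/after [array([12.8, 12.3])] [array([13.8, 37.9])] mean diff 18.5
```

```bash
python3 -c "
from station import ticket
print(ticket.finish_job())"
```

```text
the job is handed in; nothing more can be done
None
```

I handed the job in at about 49 s, with the spacer pressed onto the stop collar with about 5.6 N, then released, and the tongs back in their stand; the hand-in returned no verdict, and the final tongs check rests on the scene view alone because the top view did not match the starting picture there, probably because the arm was in the way.

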